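Log in, free the sagging cage bolt and hold the gauge cage's gate ajar

ROBOT

A 6-joint arm with a two-finger parallel gripper is mounted at the origin on the work surface. World frame = base frame: x ahead of the robot, y to its left, z up, the work surface at z = 0. Lengths are in m, angles in rad, forces in N, time in s.
With the tool pointing down it reaches from about 0.425 to 0.95 m from the base axis. Payload 3.5 kg.
Tool frame: the origin (TCP) lies at the very end of the fingers, on their centre line; the grasp point (between the pads) lies 19 mm behind it; z points along the fingers, y is the line along which they close (so a half turn about z gives the same grasp; the last joint's range is limited). The gripper opens to 85 mm and grips with 20 to 120 N. Pads are 22 mm wide; open, the fingers measure 114 mm over their backs; the gripper's body (76 mm by 85 mm) begins 54 mm behind the grasp point. The pads swing forward as they close: fully open they stand 13 mm farther back than shut.
Start: joints at [1.09, 0.286, 1.577, -0, 1.279, -0.15], TCP at [0.219, 0.638, 0.231] pointing down, gripper open.
Joint ranges: [-2.77, 2.77], [-0.9, 2.22], [0.21, 2.48], [-1.53, 4.67], [0.24, 2.81], [-2.84, 2.84]. Speed limits (rad/s): [2.79, 2.79, 3.14, 3.14, 3.14, 3.14].

INTERFACE

Orientations are given as a unit quaternion [x, y, z, w].
In Python, from plant import ctrl gives the robot as it stands.
- The arm moves only by the tool carry_out, never from a script. Its argument "deltas" is one flat list of numbers, 6 for each row, row after row: the shift along the tool's x, y, z in m, then the turn, a rotation vector about the tool's x, y, z in rad. A call has 1 to 5 rows; each row is the pose to reach, as a shift and turn from the pose commanded when the call began, along the tool's axes at that moment; what a row does not reach only later rows make up. A row lasts 1/8 s, in which the tool goes at most 62.5 mm and 10.7 degrees, less where a joint would pass 70% of its speed; a pose out of reach is approached as far as the arm can. A call with a gripper value outside its range is refused whole. "grip" is the opening in per cent of the stroke, from 0 (shut) to 100 (fully open), set as the call begins (left out, the last holds). The fingers move at their own pace and stop on an object; "grip_force" is the grip in N (left out, the last holds). Time passes only in rows, so rows that repeat a pose let the fingers close. It gives the time, the measured TCP pose, the force, the opening and the grip force at its end, in the units of the state.
- ctrl.get_state(): the state, without advancing time (a new reading comes with each control period).
- ctrl.read_camera(name): name is "scene" or "top" or "wrist"; returns (picture, depth): 420x560x3 uint8, red, green, blue; 420x560 float32, m along the optical axis (not along the pixel's ray), 0 where there is no reading.
- ctrl.camera_model(name): a dict with "intrinsics" (3x3 intrinsics, pixels), "extrinsics" (4x4, takes a point from world to camera coordinates); the wrist camera has in their place "hand_eye" (4x4, takes a point from camera to tool coordinates, whose origin is the TCP and whose axes are the flange's). Camera axes: x right, y down, z forward; pixel columns grow to the right and rows downward; lengths in m; the calibration is good to about 2 mm. The wrist camera is an equidistant fisheye: a pixel r from the principal point sees the ray r / f radians off the axis. A picture is of the moment at which its call begins: read the wrist's pose just before it. camera_model takes no time and is no camera call.
- ctrl.sign_off(): hands the job in; it is judged then, once.
Trained networks look in the newest picture that a camera, given by its name, has taken for a name from the list of things; names that differ only in an ending like _2 or _b are one class to them, and where a whole thing is asked for, a point or a joint stands for the part that bears it (a point fixed in the world has none). Each returns a list of dicts, best first, with "score" (0 to 1); they miss things now and then, are a little off and sometimes report something else, mostly with a low value. They report only what shows in the picture. A call takes as long as a camera call.
- ctrl.find_in(camera, query): "uv" ([column, row] in pixels, amid what is visible of it).
The state is a dict: "time": time; "qpos": joint angles; "dq": joint speeds; "joint_efforts": joint torques, N m; "eef_pos": TCP position; "tcp_rot": TCP orientation; "contact_force": force on the tool from outside, world axes, zero at the start; "wrist_torque": the same for the moment, N m; "opening": opening from 0.0 (shut) to 1.0 (fully open); "finger_force": force on a finger pad.
Only numpy, scipy, OpenCV 4.12 (cv2) and the standard library are available. Lean on these libraries where they do the work, as an engineer would, in place of code of your own. Each camera call takes 0.05 s, during which the arm holds its last target. There are 200 camera calls.

TASK

Log the opening of the gauge cage: squeeze the trigger of the hand scanner clamped on its side in the bench cradle all the way in, then let it spring back and take the fingers off. The gate's bolt has sagged behind the bent-up lip of its keeper: lift it by its upright knurled grip, draw it, still lifted, towards the hinge post until clear of the keeper, and with the same grip pull the gate towards you until its free edge is about 9 cm (a hand's width) from closed. The gate springs shut, so finish while still gripping the bolt and holding the gate still there; do not disturb the lock nut, ring gauge or magnifier.

Things in the scene. Friction and masses are not known exactly. Their poses are not given: they have to be found in the camera images.
- scanner: Grey pistol-shaped hand scanner on its side, fixed in a dark steel cradle (plate 240 x 150 x 10 mm). Origin on the bench below the grip's barrel end, z up. Barrel 150 mm along x at y = +1 to +49 mm, top z = 95 mm (hood 98), window and white code card at +x. The grip is a level bar from the barrel towards -y to y = -99 mm, x = -15 to +15, z = 55 to 85 mm. The trigger is on its +x side.
- squeeze_point (a point): Place to squeeze: midway between the grip's back and the squeezed trigger (scanner x = 6, y = -38 mm), 70 mm above the bench. Pinch grip and trigger together from above, closing along scanner x: 50 mm wide when free, 41 mm fully squeezed. Free beside and below, down to the cradle plate at 10 mm. Axes as the scanner's.
- trigger (a joint): Scanner trigger, rad: 0 free, 0.28 fully in. Black blade 52 mm long running to scanner -y from its upright hinge, 18 mm high, 8 mm thick, outer face at scanner x = +35 mm. Sprung: about 2 N starts it, 6 N on its pad towards scanner -x brings it fully in; springs back by itself. The grip is fixed.
- trigger_pad (a point): Centre of the place to press on the trigger's outer (+x) face: 34 mm from the trigger's hinge, 70 mm above the bench.
- cage: Fixed oak gauge cage. Origin on the bench below the middle of the gate line; x points through the gate into the cage (away from the robot), y to the hinge post, z up. Hinge post at y = +150 mm, latch post at y = -165 mm, both 160 mm high; the gate between them is 16 mm thick, 255 mm wide, top at 160 mm. 186 mm behind it an oak peg rail (top 210 mm) with three hanging plug gauges.
- gate (a joint): Gate, rad: 0 closed, grows as the free edge swings towards the robot (cage -x), stop at 1.2. Upright hinge at cage x = 0, y = +130 mm. A spring shuts it: 0.3 N m at 0, 0.65 N m at 0.4 rad (2 to 4 N at the bolt's grip). 9 cm at the free edge is 0.35 rad.
- gate_hinge (a point): Point on the gate's hinge line at the height of the gate's top (160 mm).
- gate_edge (a point): Top corner of the gate's free edge (the stile next to the latch post), 255 mm from the hinge line.
- bolt (a joint): Draw of the bolt along the gate, m: 0 fully shot, grows towards the hinge post, up to 0.05. Starts at 0 to 0.004; stays where it is left (friction 1.5 N). The bolt's foot meets the keeper's lip at about 0.006 unless lifted, and is clear of lip and keeper from 0.024 on.
- bolt_lift (a joint): Lift of the bolt in its worn straps, m: 0 sagging, at most 0.022; falls back by its weight (about 0.28 kg). The foot passes over the lip from a lift of 0.012 up; 0.016 to 0.019 is a good lift. The keeper's front wall is higher and stops the gate while the foot is beside it, lifted or not.
- bolt_grip (a point): Centre of the bolt's upright knurled silver grip, 20 mm in diameter, 40 mm tall, on a 10 mm stem. Sagging: 185 mm above the bench (grip 165 to 205 mm), 30 mm in front of the gate's middle plane. Nothing beside it rises above 160 mm. Below it the bolt is a level 10 mm rod at 125 mm, ending at the latch post in a square foot 14 x 12 x 23 mm.
- keeper_lip (a point): Middle of the top edge of the keeper's bent-up lip on the latch post, 119 mm above the bench, 6 mm thick along cage y.
- lock_nut: Bystander: square brass lock nut 52 x 52 x 22 mm with a round hole, lying flat; origin under its centre.
- ring_gauge: Bystander: dark steel thread ring gauge, 72 mm across, 18 mm high, lying flat; origin under its centre.
- magnifier: Bystander: green enameled magnifier stand, round foot 120 mm across, 188 mm tall, lens 84 mm across, 100 mm to the +y side of the stem; origin under its foot's centre.

How it is judged:
On the way, in this order (a step that is already met when the one before it is completed fails the run):
1. the scanner's trigger is squeezed in (value of joint trigger above 0.2 rad), for 0.2 s.
2. the trigger has sprung back, no finger on it (value of joint trigger below 0.05 rad and contact force between the fingers and scanner below 0.2 N), for 0.2 s.
3. the bolt is drawn clear of the keeper (value of joint bolt above 0.024 m), for 0.1 s.
At the end, for the whole second after the job is handed in: The gate stands still (under 0.08 rad/s) at 0.24 to 0.47 rad, that is its free edge 6 to 12 cm from closed, the bolt is still drawn (over 20 mm), the fingers still press on the bolt (over 1 N), and the trigger is released (under 0.05 rad) (value of joint gate between 0.24 and 0.47 rad and velocity of joint gate between -0.08 and 0.08 rad/s and value of joint bolt above 0.02 m and contact force between the fingers and bolt above 1 N and value of joint trigger below 0.05 rad); the arm keeps its last pose, push and grip.
It fails at once if the bolt is forced through the keeper's lip instead of lifted over it (value of joint bolt between 0.013 and 0.02 m and value of joint bolt_lift below 0.007 m).
It fails at once if a bystander is disturbed (moved over 20 mm) (distance of any of lock_nut, ring_gauge, magnifier from where it was at the start of the episode above 0.02 m).
It also fails if it takes over 45 s, if anything falls off the work surface, if the arm or the gripper's body presses on something with over 40 N, if the wrist force passes 120 N, or if a joint passes its speed limit or range.

## Working session

There is one attempt and no reset: what is moved stays moved. The work goes in short steps, Python scripts to look and compute and a tool call to move; the robot and the scene stay as the last step left them, time stands still between calls to the robot, and variables do not carry over. Pictures are saved under pics/ and viewed, at most 10 in all, crops included, and the job is handed in when it is done.

Besides the shell and the picture viewer there is one more tool, called after "Call:" as name(argument=value, ...) on one line, values as JSON. carry_out: Moves the arm, as the interface text tells. Its arguments: {"type":"object","properties":{"deltas":{"type":"array"},"grip":{"type":"number"},"grip_force":{"type":"number"}},"required":["deltas"]}

```bash
ls; mkdir -p pics; python3 - <<'E'
from plant import ctrl
import cv2, numpy as np
for c in ["scene","top"]:
    p,d=ctrl.read_camera(c); cv2.imwrite(f"pics/{c}0.png",p[:,:,::-1]); np.save(f"pics/{c}0.npy",d)
    for q in ["scanner","trigger","trigger_pad","squeeze_point","bolt_grip","gate_hinge","gate_edge","keeper_lip","magnifier","lock_nut","ring_gauge"]:
        r=ctrl.find_in(c,q)
        print(c,q,[(np.round(x["uv"]).tolist(),round(x["score"],2)) for x in r[:2]])
    m=ctrl.camera_model(c); print(m)
print(ctrl.get_state())
E
```

```text
pics
scene scanner [([408.0, 326.0], 0.75)]
scene trigger [([407.0, 311.0], 0.74)]
scene trigger_pad [([408.0, 309.0], 0.45)]
scene squeeze_point [([402.0, 327.0], 0.6)]
scene bolt_grip [([241.0, 180.0], 0.45)]
scene gate_hinge [([244.0, 217.0], 0.95)]
scene gate_edge [([248.0, 217.0], 0.94), ([302.0, 198.0], 0.63)]
scene keeper_lip []
scene magnifier [([224.0, 162.0], 0.6), ([407.0, 311.0], 0.57)]
scene lock_nut [([360.0, 243.0], 0.79)]
scene ring_gauge [([304.0, 199.0], 0.93), ([226.0, 164.0], 0.42)]
{'intrinsics': array([[429.81087007,   0.        , 282.71933584],
       [  0.        , 429.81087007, 212.02669681],
       [  0.        ,   0.        ,   1.        ]]), 'extrinsics': array([[-0.70991833,  0.70406768, -0.01745499,  0.43892013],
       [ 0.44675573,  0.43103209, -0.78397746, -0.09642329],
       [-0.54444953, -0.56435809, -0.62054384,  1.38599495],
       [ 0.        ,  0.        ,  0.        ,  1.        ]])}
top scanner [([144.0, 206.0], 0.91), ([341.0, 186.0], 0.18)]
top trigger [([143.0, 199.0], 0.46)]
top trigger_pad [([147.0, 203.0], 0.57)]
top squeeze_point [([14
[... 870 characters left out ...]
rray([ 1.08998932e+00,  2.86320508e-01,  1.57671155e+00,  2.44372710e-05,
        1.27861770e+00, -1.50022849e-01]), 'dq': array([ 4.29902497e-04, -3.79576307e-04, -8.38964364e-05,  5.06557959e-04,
        1.71547905e-03,  3.56701498e-04]), 'joint_efforts': array([ 4.08924598e-04, -4.05972004e+01, -2.92934471e+01, -1.63893737e-04,
        6.13254742e-04, -3.39037065e-06]), 'eef_pos': array([0.21920016, 0.63839311, 0.23130491]), 'tcp_rot': array([ 1.64642541e-01,  9.86353300e-01, -2.35162806e-05, -1.99814291e-05]), 'contact_force': array([-0.69296416,  0.45244417, -0.44547291]), 'wrist_torque': array([-0.03000905, -0.00742692, -0.01455262]), 'finger_force': 0.0, 'opening': 0.9974147172864174}
```

View pictures.

View pics/scene0.png

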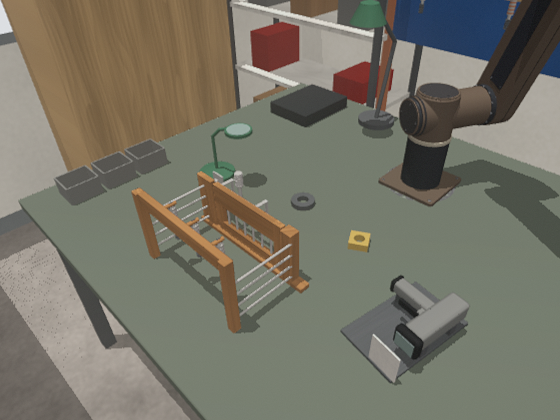

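View pics/top0.png

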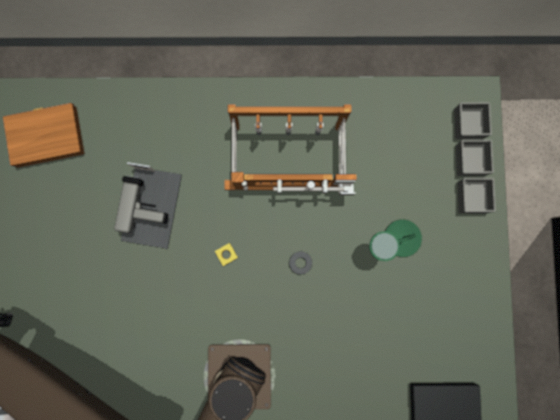

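```bash
cat > h.py <<'E'
from plant import ctrl
import numpy as np, cv2
from scipy.spatial.transform import Rotation as R
def cloud(name,d):
    m=ctrl.camera_model(name);K=m["intrinsics"];E=m["extrinsics"]
    v,u=np.mgrid[:d.shape[0],:d.shape[1]]
    P=np.stack([(u-K[0,2])/K[0,0]*d,(v-K[1,2])/K[1,1]*d,d],-1)
    W=(P-E[:3,3])@E[:3,:3]; W[d==0]=np.nan
    return W
def grasp(s):  # TCP pose
    return np.array(s["eef_pos"]),R.from_quat(s["tcp_rot"])
E
python3 - <<'E'
from h import *
W=cloud("top",np.load("pics/top0.npy"))
def sub(u0,u1,v0,v1,z0,z1):
    P=W[v0:v1,u0:u1].reshape(-1,3);return P[(P[:,2]>z0)&(P[:,2]<z1)]
def rect(P,n):
    r=cv2.minAreaRect((P[:,:2]*1000).astype(np.float32));print(n,len(P),np.round(r[0],1),np.round(r[1],1),round(r[2],1),"zmed",round(np.median(P[:,2]),4),"pts",np.round(cv2.boxPoints(r)).tolist())
rect(sub(105,190,160,260,.004,.02),"plate")
rect(sub(105,145,185,240,.087,.11),"barrel")
rect(sub(135,175,200,226,.06,.087),"grip")
rect(sub(136,165,190,212,.05,.087),"trigreg")
rect(sub(220,365,100,118,.19,.23),"rail")
rect(sub(225,250,172,190,.13,.175),"hpost")
rect(sub(335,358,172,190,.13,.175),"lpost")
rect(sub(225,360,172,195,.13,.175),"gate")
P=sub(300,320,175,200,.175,.25);rect(P,"boltgrip");print(P.mean(0))
rect(sub(365,425,215,260,.15,.22),"lens")
rect(sub(365,425,215,260,.005,.05),"foot")
np.set_printoptions(linewidth=250)
for v in range(172,200,2): print(v,np.round(W[v,226:362:4,2]*1000).tolist())
S=cloud("scene",np.load("pics/scene0.npy"))
for uv in [(241,180),(239,177),(407,311)]: print(uv,S[uv[1],uv[0]].round(3))
P=S[165:195,230:252].reshape(-1,3);P=P[(P[:,2]>.165)&(P[:,2]<.23)];print(len(P),P.mean(0),P.min(0),P.max(0))
E
```

```text
plate 2616 [516.4 291.4] [315.5 268.3] 0.7 zmed 0.0086 pts [[357.0, 424.0], [360.0, 155.0], [676.0, 159.0], [673.0, 427.0]]
barrel 729 [507.8 318.4] [ 83.1 147.3] 80.7 zmed 0.0932 pts [[428.0, 289.0], [574.0, 265.0], [587.0, 347.0], [442.0, 371.0]]
grip 377 [499.3 263.8] [103.2  55.6] 78.6 zmed 0.0814 pts [[462.0, 219.0], [516.0, 208.0], [537.0, 309.0], [482.0, 320.0]]
trigreg 135 [533.9 281.2] [56.2 66.8] 89.3 zmed 0.0777 pts [[500.0, 254.0], [567.0, 253.0], [568.0, 309.0], [501.0, 310.0]]
rail 1030 [ 774.7 -152.8] [351.1  32.4] 89.6 zmed 0.2071 pts [[757.0, -328.0], [790.0, -328.0], [792.0, 23.0], [760.0, 23.0]]
hpost 198 [589.   -9.9] [57.8 35.5] 79.2 zmed 0.1574 pts [[566.0, -35.0], [601.0, -42.0], [612.0, 15.0], [577.0, 22.0]]
lpost 180 [ 583.1 -317.3] [47.5 61.9] 23.1 zmed 0.1558 pts [[549.0, -298.0], [573.0, -355.0], [617.0, -336.0], [593.0, -280.0]]
gate 1082 [ 578.4 -164.7] [361.6  66.1] 89.1 zmed 0.1567 pts [[542.0, -345.0], [608.0, -346.0], [614.0, 15.0], [548.0, 17.0]]
boltgrip 52 [ 559.6 -211. ] [19.2 18.9] 86.5 zmed 0.2031 pts [[550.0, -220.0], [568.0, -221.0], [570.0, 
[... 2884 characters left out ...]
.0, -2.0, -3.0, -3.0, 1.0, -5.0, -0.0, 5.0, 1.0, -2.0, 134.0, 130.0, 127.0, 136.0, -3.0]
196 [-3.0, 1.0, -3.0, -6.0, -6.0, -5.0, -2.0, 2.0, 1.0, -8.0, -2.0, 4.0, 4.0, -1.0, 5.0, -2.0, -6.0, 2.0, 7.0, -4.0, 5.0, -8.0, 6.0, -5.0, -2.0, -4.0, 0.0, 1.0, -2.0, -3.0, -0.0, 1.0, 2.0, 3.0]
198 [2.0, 3.0, 6.0, -6.0, -0.0, -2.0, -3.0, -4.0, -1.0, -0.0, -5.0, -7.0, 7.0, 1.0, -5.0, -7.0, -1.0, -4.0, -6.0, 3.0, -3.0, -0.0, -1.0, -5.0, 3.0, -3.0, -2.0, -3.0, -2.0, -5.0, -4.0, 3.0, -1.0, -5.0]
(241, 180) [ 0.56  -0.203  0.187]
(239, 177) [ 0.567 -0.201  0.2  ]
(407, 311) [0.526 0.279 0.066]
128 [ 0.56576703 -0.20692817  0.19003396] [ 0.5544396  -0.22089294  0.16608802] [ 0.57301939 -0.19956505  0.20757195]
```

```bash
cat >> h.py <<'E'
def delta(p,yaw,s=None):
    """tool-frame shift & turn from the present pose to TCP p, pointing down, tool y at world angle yaw (deg)"""
    s=s or ctrl.get_state();p0,R0=grasp(s);a=np.radians(yaw)
    y=np.array([np.cos(a),np.sin(a),0]);z=np.array([0,0,-1.]);Rt=R.from_matrix(np.c_[np.cross(y,z),y,z])
    return np.r_[R0.inv().apply(np.array(p)-p0),(R0.inv()*Rt).as_rotvec()].round(4).tolist()
def pix(name,uv,z):
    m=ctrl.camera_model(name);K=m["intrinsics"];E=m["extrinsics"]
    r=E[:3,:3].T@np.linalg.solve(K,np.r_[uv,1]);c=-E[:3,:3].T@E[:3,3]
    return c+r*(z-c[2])/r[2]
E
python3 - <<'E'
from h import *
W=cloud("top",np.load("pics/top0.npy"));S=cloud("scene",np.load("pics/scene0.npy"))
print("sq",pix("top",[146,206],.085),pix("scene",[402,327],.085))
C=np.vstack([W[170:250,100:185].reshape(-1,3),S[270:370,340:480].reshape(-1,3)])
C=C[(C[:,2]>.063)&(C[:,2]<.12)&(C[:,0]<.65)]
from scipy.optimize import differential_evolution as DE
# barrel top z>.088 ; grip top .07-.088 region: template boxes in scanner xy
T=cloud("top",np.load("pics/top0.npy"))[170:250,100:185].reshape(-1,3)
g=T[(T[:,2]>.07)&(T[:,2]<.0875)];b=T[(T[:,2]>.0885)]
for f in ("x",):
    def cost(q):
        a=np.radians(q[2]);M=np.array([[np.cos(a),-np.sin(a)],[np.sin(a),np.cos(a)]])
        l=(g[:,:2]*1e3-q[:2])@M; k=(b[:,:2]*1e3-q[:2])@M
        # grip: points in box x -15..35,y -99..1 ; barrel y 1..49
        dg=np.hypot(np.maximum(0,np.maximum(-15-l[:,0],l[:,0]-36)),np.maximum(0,np.maximum(-99-l[:,1],l[:,1]-1)))
        db=np.maximum(0,np.maximum(1-k[:,1],k[:,1]-49))
        return np.minimum(dg,8).mean()+np.minimum(db,8).mean()
r=DE(cost,[(460,540),(270,350),(-20,0)],seed=1);q=r.x;print(q,r.fun)
a=np.radians(q[2]);M=np.array([[np.cos(a),-np.sin(a)],[np.sin(a),np.cos(a)]])
print("squeeze",q[:2]+M@[6,-38])
print(delta([.498,.275,.2],-10.5))
E
```

```text
sq [0.51579452 0.27517367 0.085     ] [0.58262235 0.29993254 0.085     ]
[495.90494192 314.4322988  -10.41973977] 2.1073070906288214
squeeze [494.9333933  275.97380048]
[-0.3817, -0.2531, 0.0313, -0.0001, 0.0, 1.4233]
```

Call:
carry_out(deltas=[-0.05,-0.033,0,0,0,0.18,-0.1,-0.066,0,0,0,0.36,-0.15,-0.1,0.01,0,0,0.54,-0.2,-0.133,0.01,0,0,0.72,-0.25,-0.166,0.02,0,0,0.9])

```text
time: 1.82
eef_pos: [0.4032, 0.399, 0.2124]
tcp_rot: [0.58, 0.815, 0.001, 0.001]
contact_force: [-0.5, 0.9, -0.1]
opening: 0.999
finger_force: 0.0
```

```bash
python3 -c "
from h import *
print(ctrl.get_state()['eef_pos'],delta([.497,.275,.2],-10.5))"
```

```text
[0.40317643 0.39899726 0.21240469] [-0.1479, 0.0479, 0.0124, 0.0025, -0.0014, 0.5176]
```

Call:
carry_out(deltas=[-0.05,0.016,0.005,0,0,0.18,-0.1,0.032,0.01,0,0,0.36,-0.148,0.048,0.012,0.002,-0.001,0.518,-0.148,0.048,0.012,0.002,-0.001,0.518])

```text
time: 2.33
eef_pos: [0.4982, 0.2742, 0.1993]
tcp_rot: [0.769, 0.64, -0.001, 0.0]
contact_force: [0.4, 0.2, -0.3]
opening: 1.003
finger_force: 0.0
```

```bash
python3 - <<'E'
from h import *
s=ctrl.get_state();p,d=ctrl.read_camera("wrist");cv2.imwrite("pics/w1.png",p[:,:,::-1]);np.save("pics/w1.npy",d)
print(s["eef_pos"],s["tcp_rot"]);m=ctrl.camera_model("wrist");print(m)
for q in ["squeeze_point","trigger_pad","trigger"]: print(q,[(np.round(x["uv"]).tolist(),round(x["score"],2)) for x in ctrl.find_in("wrist",q)[:2]])
E
```

```text
[0.49816891 0.27415476 0.19930916] [ 7.68750289e-01  6.39548154e-01 -1.07077898e-03  7.55981021e-05]
{'intrinsics': array([[325.1922621 ,   0.        , 278.24587866],
       [  0.        , 325.1922621 , 213.1413935 ],
       [  0.        ,   0.        ,   1.        ]]), 'hand_eye': array([[-3.48619066e-04, -9.59228760e-01, -2.82630615e-01,
         7.13502438e-02],
       [ 9.99999372e-01, -6.35527949e-04,  9.23459195e-04,
         2.22651478e-04],
       [-1.06542827e-03, -2.82630115e-01,  9.59228379e-01,
        -1.41892884e-01],
       [ 0.00000000e+00,  0.00000000e+00,  0.00000000e+00,
         1.00000000e+00]])}
squeeze_point [([304.0, 172.0], 0.88)]
trigger_pad [([310.0, 194.0], 0.84)]
trigger [([303.0, 196.0], 0.92)]
```

View pics/w1.png

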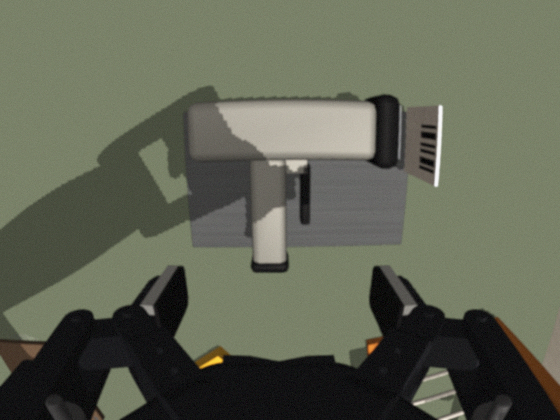

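```bash
cat >> h.py <<'E'
def wray(uv,s):
    m=ctrl.camera_model("wrist");K=m["intrinsics"];H=m["hand_eye"]
    q=(np.array(uv,float)-K[:2,2])/K[0,0];t=np.linalg.norm(q);n=q/max(t,1e-9)
    r=np.r_[np.sin(t)*n,np.cos(t)];p,Rt=grasp(s)
    return p+Rt.apply(H[:3,3]),Rt.apply(H[:3,:3]@r)
def wpix(uv,z,s):
    c,r=wray(uv,s);return c+r*(z-c[2])/r[2]
E
python3 - <<'E'
from h import *
s=ctrl.get_state();p,Rt=grasp(s)
q=np.array([.4959,.3144]);a=np.radians(-10.42);M=np.array([[np.cos(a),-np.sin(a)],[np.sin(a),np.cos(a)]])
for n,uv,z in [("gripL",(251,215),.085),("gripR",(286,215),.085),("gripLtop",(251,175),.085),("gripRbot",(287,250),.085),("trigR",(311,185),.079),("trigEnd",(306,222),.079),("gripend",(269,271),.085),("barrelNear",(230,160),.085),("net",(304,172),.07)]:
    w=wpix(uv,z,s);print(n,w.round(4),"scan",(1e3*(w[:2]-q)@M).round(1),"tool",(1e3*Rt.inv().apply(w-p)).round(1))
print(delta([.4975,.275,.051],-10.4))
E
```

```text
gripL [0.4728 0.2756 0.085 ] scan [-15.7 -42.3] tool [ -5.8 -22.  114.5]
gripR [0.5012 0.2705 0.085 ] scan [ 13.2 -42.2] tool [ -5.8   6.9 114.4]
gripLtop [0.4794 0.3084 0.085 ] scan [-15.2  -8.9] tool [ 27.6 -21.3 114.4]
gripRbot [0.4968 0.2396 0.085 ] scan [ 14.4 -73.4] tool [-37.    7.9 114.5]
trigR [0.5258 0.2906 0.079 ] scan [ 33.7 -18. ] tool [ 18.3  27.5 120.4]
trigEnd [0.5168 0.2596 0.079 ] scan [ 30.4 -50.1] tool [-13.8  24.1 120.4]
gripend [0.478  0.2225 0.085 ] scan [ -1.  -93.6] tool [-57.1  -7.7 114.5]
barrelNear [0.4652 0.3234 0.085 ] scan [-31.9   3.3] tool [ 40.  -37.9 114.4]
net [0.5222 0.3007 0.07  ] scan [28.4 -8.7] tool [ 27.6  22.2 129.4]
[-0.002, 0.0024, 0.1484, -0.0018, 0.0012, 0.0053]
```

```bash
python3 - <<'E'
from h import *
s=ctrl.get_state();print(s["time"],s["eef_pos"],s["tcp_rot"])
s0=dict(eef_pos=[0.49816891,0.27415476,0.19930916],tcp_rot=[7.68750289e-01,6.39548154e-01,-1.07077898e-03,7.55981021e-05])
q=np.array([.4959,.3144]);a=np.radians(-10.42);M=np.array([[np.cos(a),-np.sin(a)],[np.sin(a),np.cos(a)]])
for n,uv,z in [("gripL",(251,215),.085),("gripR",(286,215),.085),("trigR",(311,185),.079),("gripend",(269,271),.085),("barrelNear",(230,160),.095)]:
    w=wpix(uv,z,s0);print(n,w.round(4),"scan",(1e3*(w[:2]-q)@M).round(1))
E
```

```text
2.525 [0.49574037 0.27752699 0.19942392] [ 7.66585688e-01  6.42141104e-01 -1.03884623e-03 -3.27506566e-04]
gripL [0.4753 0.2723 0.085 ] scan [-12.6 -45.1]
gripR [0.5037 0.2671 0.085 ] scan [ 16.2 -45.1]
trigR [0.5283 0.2869 0.079 ] scan [ 36.9 -21.1]
gripend [0.4801 0.2193 0.085 ] scan [  1.6 -96.4]
barrelNear [0.4697 0.3211 0.095 ] scan [-27.    1.9]
```

Call:
carry_out(deltas=[-0.002,0.0015,0.05,-0.001,0.001,0.004,-0.002,0.0015,0.1,-0.001,0.001,0.004,-0.002,0.0015,0.15,-0.001,0.001,0.004,-0.002,0.0015,0.152,-0.001,0.001,0.004,-0.002,0.0015,0.152,-0.001,0.001,0.004])

```text
time: 3.15
eef_pos: [0.4979, 0.2755, 0.049]
tcp_rot: [0.768, 0.641, 0.001, 0.0]
contact_force: [0.5, 0.7, 0.3]
opening: 0.997
finger_force: 0.0
```

Call:
carry_out(deltas=[0,0,0,0,0,0,0,0,0,0,0,0,0,0,0,0,0,0,0,0,0,0,0,0], grip=35, grip_force=30)

```text
time: 3.65
eef_pos: [0.4961, 0.2752, 0.0504]
tcp_rot: [0.769, 0.64, -0.001, -0.002]
contact_force: [-10.2, -0.1, 14.3]
opening: 0.493
finger_force: 31.4
```

Call:
carry_out(deltas=[0,0,0,0,0,0,0,0,0,0,0,0,0,0,0,0,0,0])

```text
time: 4.03
eef_pos: [0.4961, 0.2752, 0.0504]
tcp_rot: [0.769, 0.64, -0.001, -0.002]
contact_force: [-10.0, 0.2, 14.5]
opening: 0.488
finger_force: 31.4
```

Call:
carry_out(deltas=[0,0,0,0,0,0,0,0,0,0,0,0,0,0,0,0,0,0,0,0,0,0,0,0], grip=100)

```text
time: 4.53
eef_pos: [0.497, 0.2742, 0.047]
tcp_rot: [0.768, 0.64, -0.001, -0.0]
contact_force: [-0.6, 1.1, 0.2]
opening: 1.001
finger_force: 0.0
```

```bash
python3 - <<'E'
from h import *
s=ctrl.get_state();print(s)
p,d=ctrl.read_camera("wrist");cv2.imwrite("pics/w2.png",p[:,:,::-1])
E
```

```text
{'time': 4.525, 'qpos': array([ 3.25407586e-01,  2.77968017e-01,  1.95897782e+00, -7.25998012e-05,
        9.06121468e-01,  5.07586377e-01]), 'dq': array([-0.00125799, -0.00172813,  0.00049627, -0.0005278 , -0.00038247,
       -0.0005478 ]), 'joint_efforts': array([ 1.82869138e-03, -3.46650803e+01, -2.36500686e+01,  3.41582745e-04,
        3.36268400e-03, -1.15958132e-04]), 'eef_pos': array([0.49700006, 0.27416208, 0.04701587]), 'tcp_rot': array([ 7.68481624e-01,  6.39871432e-01, -6.98017456e-04, -2.39237807e-04]), 'contact_force': array([-0.55336511,  1.11779978,  0.23706125]), 'wrist_torque': array([ 0.0628084 , -0.03183114, -0.00543063]), 'finger_force': 0.0, 'opening': 1.0008453311487078}
```

View pics/w2.png

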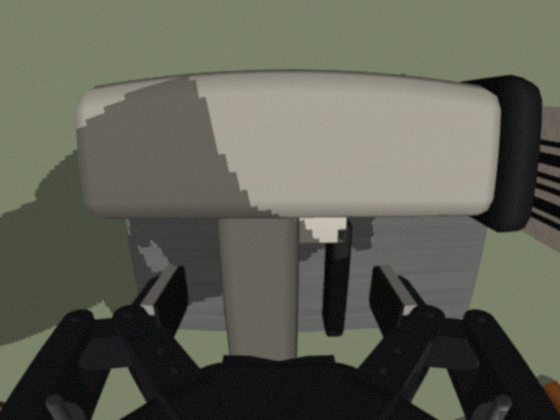

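Call:
carry_out(deltas=[0,0,-0.06,0,0,0,0,0,-0.12,0,0,0,0,0,-0.18,0,0,0,-0.035,0.011,-0.22,0,0,-0.03,-0.09,0.029,-0.24,0,0,-0.06])

```text
time: 5.2
eef_pos: [0.5104, 0.1808, 0.2909]
tcp_rot: [0.747, 0.664, 0.002, 0.001]
contact_force: [0.4, -0.1, -1.3]
opening: 1.002
finger_force: 0.0
```

Call:
carry_out(deltas=[-0.058,0.018,0,0,0,-0.03,-0.115,0.036,0,0,0,-0.06,-0.172,0.054,0,0,0,-0.09,-0.23,0.072,0,0,0,-0.12,-0.288,0.09,0,0,0,-0.12])

```text
time: 5.82
eef_pos: [0.5639, -0.1182, 0.2873]
tcp_rot: [0.708, 0.706, -0.0, -0.0]
contact_force: [-0.0, 1.0, 0.4]
opening: 0.996
finger_force: 0.0
```

```bash
python3 -c "
from h import *
print(ctrl.get_state()['eef_pos'],delta([.56,-.21,.285],0))"
```

```text
[ 0.56386532 -0.118157    0.28734602] [-0.0919, -0.0037, 0.0024, -0.0005, 0.0001, -0.002]
```

Call:
carry_out(deltas=[-0.045,-0.003,0,0,0,0,-0.082,-0.004,0,0,0,0,-0.082,-0.004,0,0,0,0,-0.082,-0.004,0,0,0,0])

```text
time: 6.32
eef_pos: [0.5596, -0.1978, 0.2871]
tcp_rot: [0.708, 0.706, -0.0, -0.001]
contact_force: [0.8, 1.0, 0.9]
opening: 1.002
finger_force: 0.0
```

```bash
python3 - <<'E'
from h import *
s=ctrl.get_state();p,d=ctrl.read_camera("wrist");cv2.imwrite("pics/w3.png",p[:,:,::-1]);np.save("pics/w3.npy",d)
print(s["eef_pos"],s["tcp_rot"].tolist())
for q in ["bolt_grip","keeper_lip","gate_hinge","gate_edge"]: print(q,[(np.round(x["uv"]).tolist(),round(x["score"],2)) for x in ctrl.find_in("wrist",q)[:2]])
# cloud of wrist depth: grip top points
H,Wd=d.shape;v,u=np.mgrid[:H,:Wd];m=ctrl.camera_model("wrist");K=m["intrinsics"]
a=(u-K[0,2])/K[0,0];b=(v-K[1,2])/K[1,1];t=np.hypot(a,b)+1e-9
P=np.stack([np.tan(t)*a/t*d,np.tan(t)*b/t*d,d],-1);Hh=m["hand_eye"]
p0,Rt=grasp(s);Wc=Rt.apply((P@Hh[:3,:3].T+Hh[:3,3]).reshape(-1,3))+p0;Wc=Wc.reshape(H,Wd,3)
k=(d>0)&(Wc[...,2]>.195)&(Wc[...,2]<.215)&(np.hypot(Wc[...,0]-.56,Wc[...,1]+.21)<.025)
print(k.sum(),Wc[k].mean(0),Wc[k].min(0),Wc[k].max(0),u[k].mean(),v[k].mean())
E
```

```text
[ 0.5595979  -0.19779964  0.28714684] [0.7078591143733621, 0.7063533788266042, -0.0002462054684538015, -0.0005637390058357909]
bolt_grip [([280.0, 220.0], 0.83)]
keeper_lip [([288.0, 300.0], 0.93)]
gate_hinge [([305.0, 161.0], 0.77)]
gate_edge [([306.0, 161.0], 0.61)]
596 [ 0.56154471 -0.2106357   0.20352365] [ 0.55131653 -0.22143096  0.19575543] [ 0.57174596 -0.20205811  0.20620525] 280.5956375838926 236.06375838926175
```

View pics/w3.png

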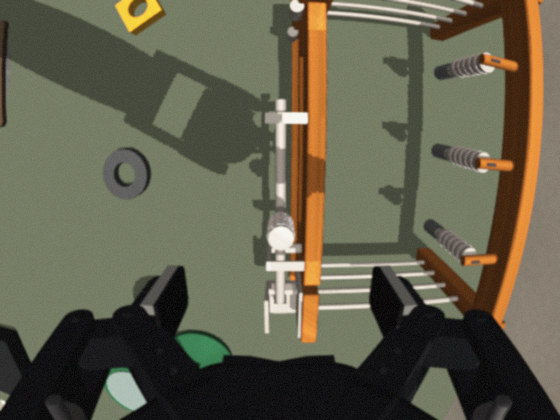

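Call:
carry_out(deltas=[-0.011,0.001,0.04,0,0,0,-0.011,0.001,0.08,0,0,0,-0.011,0.001,0.118,0,0,0,-0.011,0.001,0.118,0,0,0,-0.011,0.001,0.118,0,0,0])

```text
time: 7.2
eef_pos: [0.5616, -0.2094, 0.1713]
tcp_rot: [0.708, 0.707, -0.0, 0.001]
contact_force: [0.8, 0.3, 0.3]
opening: 0.999
finger_force: 0.0
```

```bash
python3 -c "
from h import *
s=ctrl.get_state();print(s['time'],s['eef_pos'],s['contact_force'],delta([.561,-.2105,.169],0))"
```

```text
7.2 [ 0.56156244 -0.20938919  0.17127899] [0.78245322 0.31299638 0.29502344] [-0.0011, -0.0006, 0.0023, 0.0015, 0.0016, -0.0014]
```

Call:
carry_out(deltas=[-0.001,0,0.001,0,0,0,-0.001,0,0.001,0,0,0,-0.001,0,0.001,0,0,0,-0.001,0,0.001,0,0,0,-0.001,0,0.001,0,0,0], grip=0, grip_force=50)

```text
time: 7.82
eef_pos: [0.561, -0.2104, 0.1691]
tcp_rot: [0.708, 0.706, -0.0, 0.0]
contact_force: [0.9, 0.4, 2.0]
opening: 0.22
finger_force: 48.7
```

Call:
carry_out(deltas=[0,0,0,0,0,0,0,0,0,0,0,0])

```text
time: 8.07
eef_pos: [0.561, -0.2104, 0.1691]
tcp_rot: [0.708, 0.706, -0.0, 0.0]
contact_force: [1.0, 0.6, 2.5]
opening: 0.22
finger_force: 48.8
```

Call:
carry_out(deltas=[0,0,-0.006,0,0,0,0,0,-0.012,0,0,0,0,0,-0.0175,0,0,0,0,0,-0.0175,0,0,0,0,0,-0.0175,0,0,0])

```text
time: 8.7
eef_pos: [0.5606, -0.2103, 0.1859]
tcp_rot: [0.708, 0.706, -0.0, -0.0]
contact_force: [2.5, -0.7, -2.9]
opening: 0.222
finger_force: 49.0
```

```bash
python3 - <<'E'
from h import *
s=ctrl.get_state();print(s['time'],s['eef_pos'],s['contact_force'],s['opening'])
p,d=ctrl.read_camera("scene");cv2.imwrite("pics/s4.png",cv2.resize(p[130:310,130:330,::-1],None,fx=3,fy=3,interpolation=cv2.INTER_CUBIC))
E
```

```text
8.7 [ 0.56064218 -0.21027943  0.18593815] [ 2.54349514 -0.73579887 -2.86002919] 0.22215856595132674
```

View pics/s4.png

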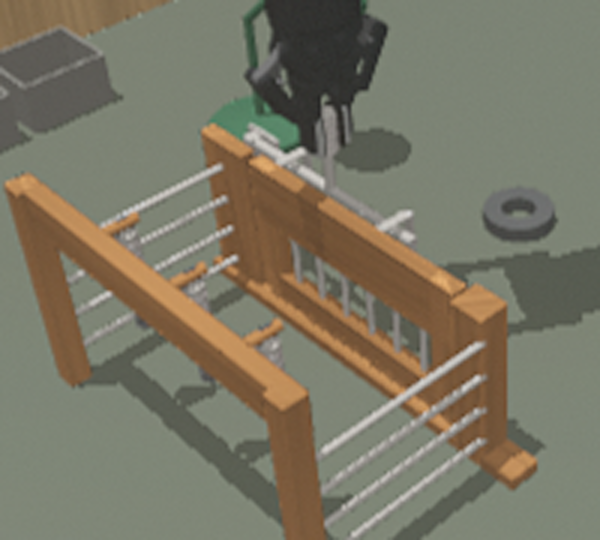

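Call:
carry_out(deltas=[0.006,0,0,0,0,0,0.014,0,0,0,0,0,0.022,0,0,0,0,0,0.029,0,0,0,0,0,0.036,0,0,0,0,0])

```text
time: 9.38
eef_pos: [0.5607, -0.1736, 0.1859]
tcp_rot: [0.708, 0.706, -0.0, -0.0]
contact_force: [2.2, -2.3, -3.8]
opening: 0.222
finger_force: 48.9
```

Call:
carry_out(deltas=[0,0,0,0,0,0,0,0,0,0,0,0])

```text
time: 9.62
eef_pos: [0.5607, -0.1735, 0.1859]
tcp_rot: [0.708, 0.707, 0.0, -0.001]
contact_force: [1.3, 1.3, -2.6]
opening: 0.22
finger_force: 49.0
```

```bash
python3 - <<'E'
from h import *
s=ctrl.get_state();print(s['time'],s['eef_pos'],s['contact_force'],s['opening'])
p,d=ctrl.read_camera("scene");cv2.imwrite("pics/s5.png",cv2.resize(p[130:310,130:330,::-1],None,fx=3,fy=3,interpolation=cv2.INTER_CUBIC))
E
```

```text
9.625 [ 0.56072582 -0.17353145  0.18589062] [ 1.32352849  1.2875967  -2.56648075] 0.220118249723835
```

View pics/s5.png

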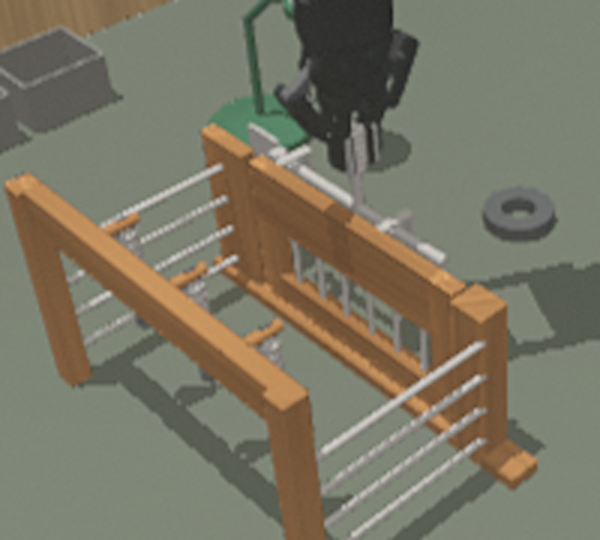

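Call:
carry_out(deltas=[0.0024,-0.01,0,0,0,0.07,0.0056,-0.0197,0,0,0,0.14,0.0094,-0.0293,0,0,0,0.21,0.0139,-0.0385,0,0,0,0.28,0.0198,-0.0486,0,0,0,0.36])

```text
time: 10.3
eef_pos: [0.5115, -0.1549, 0.186]
tcp_rot: [0.823, 0.568, -0.001, 0.0]
contact_force: [2.5, -0.5, -2.5]
opening: 0.219
finger_force: 49.3
```

Call:
carry_out(deltas=[0,0,0,0,0,0,0,0,0,0,0,0,0,0,0,0,0,0,0,0,0,0,0,0])

```text
time: 10.8
eef_pos: [0.5122, -0.1547, 0.186]
tcp_rot: [0.823, 0.569, -0.001, -0.0]
contact_force: [0.4, -1.8, -2.3]
opening: 0.216
finger_force: 49.5
```

```bash
python3 - <<'E'
from h import *
s=ctrl.get_state();print(s['time'],s['eef_pos'],s['tcp_rot'],s['contact_force'],s['opening'],s['finger_force'])
p,d=ctrl.read_camera("scene");cv2.imwrite("pics/s6.png",cv2.resize(p[130:310,130:330,::-1],None,fx=3,fy=3,interpolation=cv2.INTER_CUBIC))
W=cloud("scene",d);k=(W[...,2]>.152)&(W[...,2]<.168)&(W[...,0]>.45)&(W[...,0]<.605)&(W[...,1]>-.3)&(W[...,1]<-.045)
P=W[k];print(len(P))
for y in np.arange(-.29,-.04,.02):
    q=P[abs(P[:,1]-y)<.01]
    if len(q): print(round(y,2),len(q),q[:,0].min().round(3),np.median(q[:,0]).round(3),q[:,0].max().round(3))
E
```

```text
10.8 [ 0.51219027 -0.15466165  0.18597579] [ 8.22639741e-01  5.68562583e-01 -6.67442609e-04 -1.83125791e-05] [ 0.38522008 -1.8384744  -2.30754149] 0.21584277238540076 49.472315311431885
532
-0.29 34 0.584 0.594 0.6
-0.27 2 0.514 0.514 0.514
-0.25 33 0.5 0.512 0.522
-0.23 57 0.48 0.513 0.529
-0.21 31 0.515 0.527 0.536
-0.19 40 0.525 0.535 0.543
-0.17 36 0.515 0.542 0.55
-0.15 58 0.511 0.544 0.558
-0.13 40 0.544 0.557 0.566
-0.11 84 0.519 0.548 0.573
-0.09 43 0.522 0.57 0.58
-0.07 41 0.567 0.577 0.586
-0.05 33 0.572 0.585 0.591
```

View pics/s6.png

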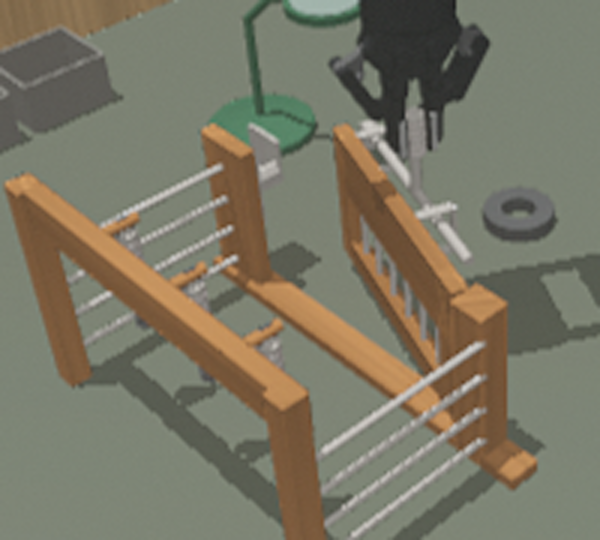

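```bash
python3 -c "
from plant import ctrl
print(ctrl.sign_off())"
```

```text
the job is handed in; nothing more can be done
None
```

I squeezed and released the scanner trigger, then lifted and drew the bolt about 37 mm. The gate is held at about 0.34 rad (roughly 9 cm) with the bolt still gripped, and I handed the job in at about 11 s; no verdict came back.

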